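# Load the bottle crate, then hold the sprung locker cover for it

## Task

Stand the two small bottles from the worktop upright in empty cells of the divided crate, one bottle to a cell, leaving the crate and the bottle already in it where they are. Then, so that a colleague can put the crate into the locker, take the locker's sprung cover by its grip bar, raise it a little past its balance point without letting it fly open against its stop, ease it back and keep holding it still just below the balance point, where it would still fall shut by itself: finish while holding it there. Leave the aerosol can, the marker pen and the reference block as they are.

Things in the scene. Friction and masses are not known exactly. Their poses are not given: they have to be found in the camera images.
- tall_bottle_mid (a point): Small round bottle with a dark cap, standing upright on the worktop, 32 mm across, 77 mm tall, 60 g. The point is its centre, half-way up (38.5 mm above its foot); its z axis points up out of the cap. The straight-sided body can be gripped up to about 48 mm above the foot.
- short_bottle_mid (a point): Small round bottle with a white ribbed cap, standing upright on the worktop, 34 mm across, 69 mm tall, 60 g. The point is its centre, half-way up (34.5 mm above its foot); z points up out of the cap. The straight-sided body can be gripped up to about 42 mm above the foot.
- crate: Low loose grey crate, 1 kg, 116 x 116 mm, 24 mm tall, four cells. Origin: centre of its underside, x and y parallel to its walls, z up. Cell centres at x = +-28, y = +-28 mm; each cell 52 mm square inside; walls and dividers 4 mm thick; cell floor 4 mm above the underside. On the +x and -x walls a 50 mm finger strip stands out 5 mm at the top.
- stored_bottle_mid (a point): The third small bottle, 28 mm across, 61 mm tall, already standing in one cell of the crate (always the cell at +x, +y in the crate's frame, but the crate may stand turned any way round). The point is its centre, 30.5 mm above its foot. It stays there.
- cover (a joint): Cover angle, rad: 0 shut (level), grows as it is raised, stop at 1.60. It falls shut below its balance point at 1.00; above it the spring drives it open. Past it: over 1.08; just below it: 0.68 to 0.95. Shut, it takes about 2 N up at the bar; the need falls to nothing at 1.00, then reverses. A pointer on the hinge pin lies over the dark rib of the fixed quadrant plate at the balance point.
- cover_bar (a point): Middle of the round steel grip bar on the cover near its front edge: 12 mm thick, 120 mm long, parallel to the hinge, on a post at each end, its axis 46 mm off the cover (room for fingertips under it). Axes are the cover's: y along the bar, z square to the cover (up when shut), x from the bar towards the hinge. The bar can turn between the fingers as the cover rises.
- cover_hinge (a point): Middle of the hinge axis on the rear top edge of the locker, 105 mm above the worktop. Axes are fixed: y along the hinge, z up, x from the locker's front to its rear. In them the bar is at x -160, y 0, z +46 mm with the cover shut and swings about y, up and towards +x. Locker: fixed grey sheet-metal box 170 deep, 220 wide, 100 mm tall; cover 182 x 230 mm.
- aerosol: Bystander: white aerosol can, 69 mm across, 226 mm tall, standing upright; origin at the centre of its foot.
- marker: Bystander: marker pen, 129 mm long (along its y), 16 mm thick, lying on the worktop; origin at the centre of its underside.
- block: Bystander: grey reference block, 40 x 40 x 18 mm, lying on the worktop; origin at the centre of its underside.
There are look-alikes about, which are no part of the job. There is more than one size of the part that bears short_bottle_mid; the job needs the smaller. Of the things that look like the part that bears tall_bottle_mid, the larger one is meant.

How it is judged:
By the outcome, as a careful person would: the job done as asked, in the order asked, and still so for the second after the job is handed in, while the arm keeps its last pose, push and grip.
It also fails if it takes over 61 s, if anything falls off the work surface, if the arm or the gripper's body presses on something with over 40 N, if the wrist force passes 120 N, or if a joint passes its speed limit or range.

## Robot

A 6-joint arm with a two-finger parallel gripper is mounted at the origin on a cart in front of the work surface, level with it; the furniture and walls round the work are solid. World frame = base frame: x ahead of the robot, y to its left, z up, the work surface at z = 0. Lengths are in mm, angles in rad, forces in N, time in s.
With the tool pointing down it reaches from about 275 to 750 mm from the base axis. Payload 10.2 kg.
Tool frame: the origin (TCP) lies at the very end of the fingers, on their centre line; the grasp point (between the pads) lies 19 mm behind it (ctrl.tcp_to_grasp is the distance from the TCP to the grasp point, in mm); z points along the fingers, x is the direction in which the jaws open and shut, and the axes are right-handed (so a half turn about z gives the same grasp; the last joint's range is limited). The gripper opens to 85 mm and grips with 20 to 120 N. Pads are 22 mm wide; open, the fingers measure 114 mm over their backs; the gripper's body (76 mm by 85 mm) begins 54 mm behind the grasp point. The pads swing forward as they close: fully open they stand 13 mm farther back than shut.
Start: joints at [1.122, 0.313, 1.498, -0, 1.331, -0.223], TCP at [117.553, 511.676, 231.294] pointing down, gripper open.
Joint ranges: [-2.94, 2.94], [-0.97, 2.17], [0.19, 2.56], [-1.23, 4.37], [0.02, 3.11], [-2.88, 2.88]. Speed limits (rad/s): [2.39, 2.39, 3.01, 3.14, 3.14, 3.14].

## Interface

Orientations are given as a unit quaternion [w, x, y, z].
In Python, from rig import monitor, vision, order, ctrl gives the robot as it stands. The module is installed in compiled form; this text tells all that it offers.
- The arm moves only by the shell command python3 -m pendant 'ROWS' [FORCE]. ROWS is JSON, a list that holds one entry, the list of rows, each a list of 5 numbers: the closure, from -1 (fully open) to 1 (shut), then the shift along the world's x, y, z in m, then the turn about the world's z in degrees. In form: [[[fingers, dx, dy, dz, spin], ...]]. A call has 1 to 20 rows; each row is the pose to reach, as a shift and turn from the pose commanded when the call began; what a row does not reach only later rows make up. A row lasts 1/10 s, in which the tool goes at most 50 mm and 8.59 degrees, less where a joint would pass 70% of its speed; a pose out of reach is approached as far as the arm can. A call with a gripper value outside its range is refused whole. The fingers move at their own pace and stop on an object; FORCE is the grip in N (left out, the last holds). Time passes only in rows, so rows that repeat a pose let the fingers close. It gives the time, the measured TCP pose, the force and the opening at its end, in the units of the state.
- monitor.sense(): the state, without advancing time (a new reading comes with each control period).
- vision.capture(name): name is "scene" or "top"; returns (picture, depth): 480x640x3 uint8, red, green, blue; 480x640 float32, mm along the optical axis (not along the pixel's ray), 0 where there is no reading.
- vision.camera_info(name): a dict with "fov_y" (degrees; the focal length in pixels is half the picture's height over the tangent of half this angle, whatever the lens; pixels are square), "cx", "cy" (the principal point, pixels), "distortion" ([k1, k2, p1, p2, k3] as OpenCV has them; the pictures are not rectified), "R" (3x3) and "t" (3): a world point X has camera coordinates R X + t. Camera axes: x right, y down, z forward; pixel columns grow to the right and rows downward; lengths in mm; the calibration is good to about 2 mm. A picture is of the moment at which its call begins. camera_info takes no time and is no camera call.
- order.finish_job(): hands the job in, once; it reports no verdict.
The state is a dict: "time_s": time; "joints": joint angles; "dq": joint speeds; "tau": joint torques, N m; "eef_pos": TCP position; "ee_rot": TCP orientation; "force": force on the tool from outside, world axes, zero at the start; "wrist_torque": the same for the moment, N m; "grip_width": opening from 0.0 (shut) to 1.0 (fully open).
Only numpy, scipy, OpenCV 4.12 (cv2) and the standard library are available. Lean on these libraries where they do the work, as an engineer would, in place of code of your own. Each camera call takes 0.05 s, during which the arm holds its last target.

## Working session

There is one attempt and no reset: what is moved stays moved. The work goes in short steps, Python scripts to look and compute and a shell command to move; the robot and the scene stay as the last step left them, time stands still between calls to the robot, and variables do not carry over. Pictures are saved under pics/ and viewed, and the job is handed in when it is done.

```bash
mkdir -p pics; ls
python3 - <<'E'
from rig import monitor, vision, order, ctrl
import cv2, numpy as np
s=monitor.sense(); print(s)
print(ctrl.tcp_to_grasp)
for n in ("scene","top"):
    p,d=vision.capture(n); cv2.imwrite(f"pics/{n}0.png",p[:,:,::-1]); np.save(f"pics/{n}0.npy",d)
    print(n,vision.camera_info(n))
E
```

```text
pics
{'time_s': 0.0, 'joints': array([ 1.12160334e+00,  3.13463330e-01,  1.49845811e+00, -5.77593887e-05,
        1.33100552e+00, -2.23350508e-01]), 'dq': array([-0.00091276,  0.00100101, -0.00021708,  0.0013309 , -0.00094556,
        0.00077466]), 'tau': array([-8.20798032e-04, -4.12276196e+01, -2.59739131e+01, -1.48974304e-04,
        4.32958695e-03,  4.04844670e-06]), 'eef_pos': array([117.44297288, 511.41927218, 230.72034609]), 'ee_rot': array([ 3.14929257e-04,  7.82276670e-01,  6.22930787e-01, -5.88807946e-04]), 'force': array([-0.04319695, -0.16119354,  0.19107671]), 'wrist_torque': array([ 0.02053884, -0.02144757, -0.02490114]), 'grip_width': 0.9982850615468647}
18.700000000000003
scene {'fov_y': 52.86107574155686, 'cx': 313.93134746632745, 'cy': 245.22164778791145, 'distortion': array([-0.07624033,  0.        ,  0.        ,  0.        ,  0.        ]), 'R': array([[ 0.4034231 , -0.91465483, -0.02561922],
       [-0.41655406, -0.15865464, -0.89516   ],
       [ 0.81469781,  0.37180002, -0.44500813]]), 't': array([ 33.71894511, 367.22433147, 399.23542632])}
top {'fov_y': 43.76333039947332, 'cx': 322.1519748008727, 'cy': 234.719501165294, 'distortion': array([-0.16572698,  0.        ,  0.        ,  0.        ,  0.        ]), 'R': array([[ 0.1463288 , -0.98923342,  0.00226354],
       [-0.96788032, -0.14364236, -0.20633605],
       [ 0.20443965,  0.02800207, -0.97847857]]), 't': array([ 186.1101734 ,  557.63469505, 1120.51633923])}
```

View pics/scene0.png

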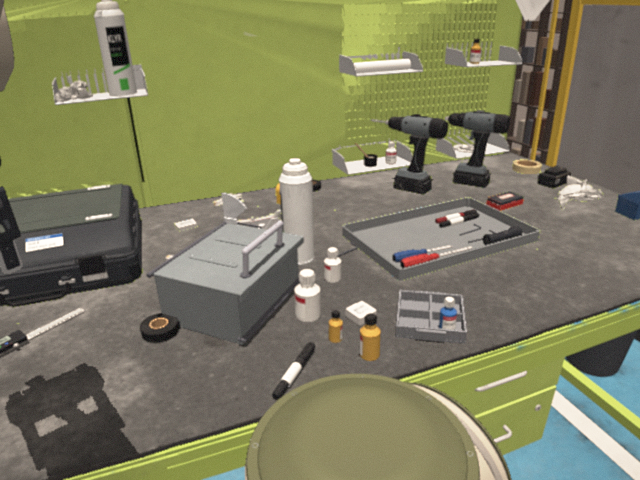

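View pics/top0.png

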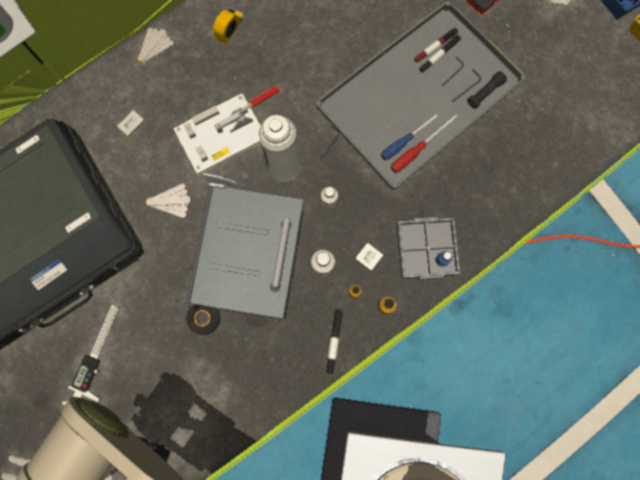

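```bash
cat > h.py <<'E'
import numpy as np, cv2
from rig import vision
def K(n):
    c=vision.camera_info(n); f=240/np.tan(np.radians(c["fov_y"]/2))
    return np.array([[f,0,c["cx"]],[0,f,c["cy"]],[0,0,1]]),np.array(c["distortion"]),np.array(c["R"]),np.array(c["t"])
def px2w(n,uv,z):
    k,d,R,t=K(n); u=cv2.undistortPoints(np.array([[uv]],float),k,d)[0,0]
    r=R.T@np.array([u[0],u[1],1]); C=-R.T@t
    return C+r*(z-C[2])/r[2]
def w2px(n,P):
    k,d,R,t=K(n); return cv2.projectPoints(np.array(P,float).reshape(-1,3),cv2.Rodrigues(R)[0],t,k,d)[0][:,0]
def cloud(n,D):
    k,d,R,t=K(n); v,u=np.mgrid[:480,:640]
    p=cv2.undistortPoints(np.stack([u.ravel(),v.ravel()],1).astype(float)[:,None],k,d)[:,0]
    c=np.c_[p,np.ones(len(p))]*D.ravel()[:,None]
    return ((c-t)@R).reshape(480,640,3)
E
python3 - <<'E'
import cv2
a=cv2.imread("pics/top0.png"); cv2.imwrite("pics/tc1.png",cv2.resize(a[170:330,290:480],None,fx=4,fy=4,interpolation=2)[:600])
cv2.imwrite("pics/tc2.png",cv2.resize(a[165:335,180:330],None,fx=3.5,fy=3.5,interpolation=2)[:600])
b=cv2.imread("pics/scene0.png"); cv2.imwrite("pics/sc1.png",cv2.resize(b[230:370,280:480],None,fx=4,fy=4,interpolation=2))
cv2.imwrite("pics/sc2.png",cv2.resize(b[190:340,150:340],None,fx=4,fy=4,interpolation=2))
E
```

```text
(no output)
```

View pics/tc1.png

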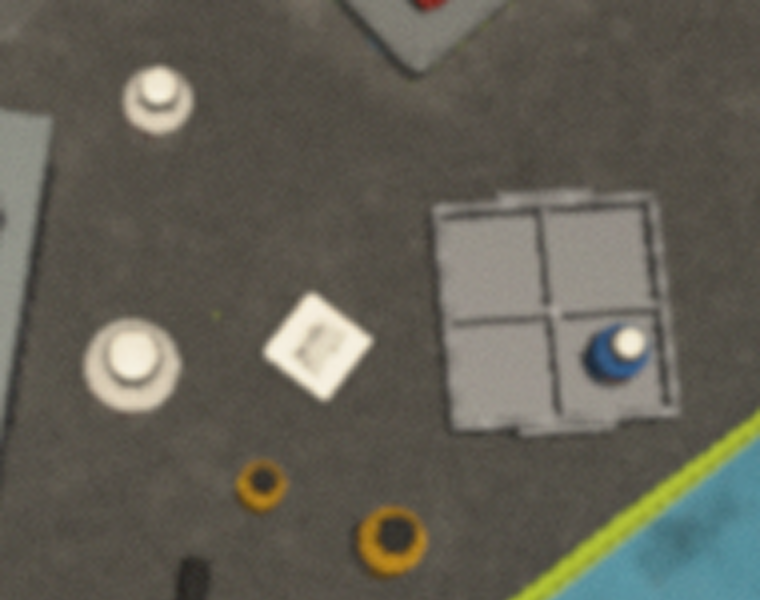

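View pics/tc2.png

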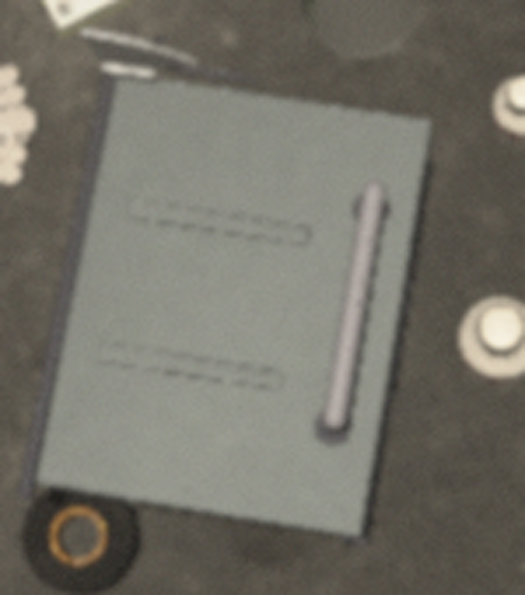

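View pics/sc1.png

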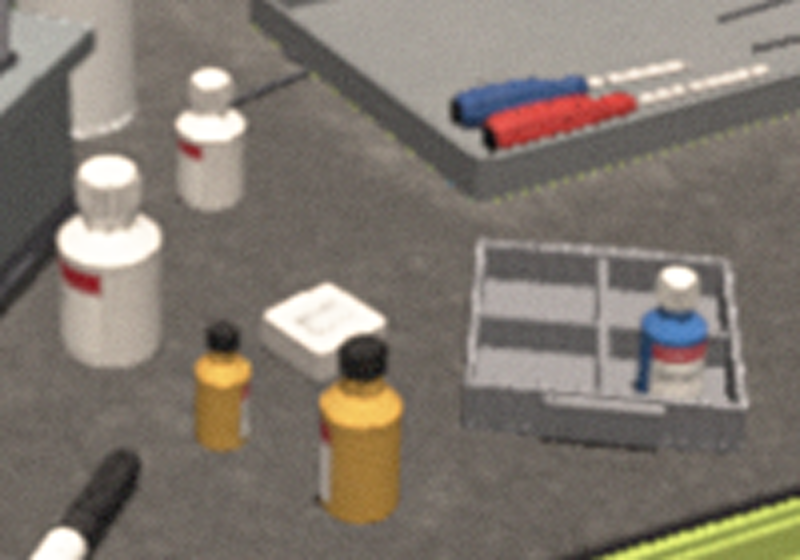

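View pics/sc2.png

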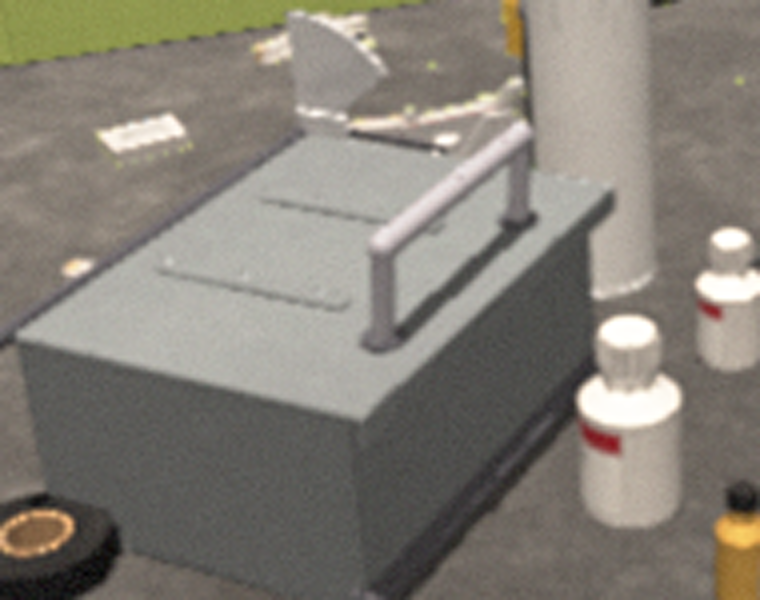

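Run:
```python
from h import *
f=lambda x,y,s=4,ox=290,oy=170:((x+.5)/s-.5+ox,(y+.5)/s-.5+oy)
g=lambda x,y:f(x,y,3.5,180,165)
q=lambda x,y:f(x,y,4,280,230)
print("tall",px2w("top",f(395,533),77), px2w("scene",q(364,345),77))
print("short",px2w("top",f(157,85),69), px2w("scene",q(211,75),69))
print("bigwhite",px2w("top",f(132,353),90))
print("stored",px2w("top",f(630,341),65))
for n,p in (("A",(433,205)),("B",(655,193)),("C",(680,412)),("D",(452,432)),("mid",(552,314))): print(n,px2w("top",f(*p),24))
for n,p in (("barN",(373,192)),("barS",(333,420)),("lidFL",(432,119)),("lidFR",(360,536)),("lidRL",(112,80)),("lidRR",(38,482))): print(n,px2w("top",g(*p),151 if 'bar' in n else 105))
for cam in("top","scene"):
    D=np.load(f"pics/{cam}0.npy"); P=cloud(cam,D); np.save(f"pics/{cam}c.npy",P)
    def box(x0,x1,y0,y1,z0,z1):
        m=(P[...,0]>x0)&(P[...,0]<x1)&(P[...,1]>y0)&(P[...,1]<y1)&(P[...,2]>z0)&(P[...,2]<z1)&(D>0); return P[m]
    t=px2w("top",f(395,533),77); s=px2w("top",f(157,85),69)
    for c in (t,s):
        b=box(c[0]-30,c[0]+30,c[1]-30,c[1]+30,15,120); print(cam,len(b),b.min(0),b.max(0),np.percentile(b,[5,95],axis=0))
        b=b[b[:,2]>55]; print('  cap',b.mean(0),len(b))
    print('table z',np.median(box(300,600,-200,300,-15,12)[:,2]))
    b=box(300,700,100,450,130,170); print('bar',len(b)); 
    if len(b)>20:
        c=b.mean(0); u,sv,v=np.linalg.svd(b-c,full_matrices=False); pr=(b-c)@v[0]; print(c,v[0],np.percentile(pr,[1,99]),np.percentile(b[:,2],[5,50,95]))
```

```text
tall [407.77274623 121.28538641  77.        ] [409.00492017 119.51431381  77.        ]
short [612.0076117  265.32702574  69.        ] [616.62684533 266.39312676  69.        ]
bigwhite [473.24011921 257.43445771  90.        ]
stored [518.87770329  17.19450605  65.        ]
A [582.81896729 117.75676414  24.        ]
B [606.20867423   4.54144083  24.        ]
C [494.71805631 -19.84983228  24.        ]
D [468.04338136  94.06235518  24.        ]
mid [535.35169725  50.71359452  24.        ]
barN [523.33340606 332.14866456 151.        ]
barS [402.38310874 333.4759336  151.        ]
lidFL [579.06568125 311.0145771  105.        ]
lidFR [348.86235776 313.91673574 105.        ]
lidRL [575.52450845 489.8041154  105.        ]
lidRR [350.88603658 488.54830425 105.        ]
top 249 [391.38420089 104.85701893  15.46452909] [422.69661194 136.09596593  82.26274854] [[392.64918674 107.74580671  26.01066822]
 [419.55662258 134.85532782  78.96335688]]
  cap [405.99568074 122.05737731  70.71075666] 109
top 269 [594.15050262 247.59551458  15.28193891] [627.11162843 281.08422083  72.61499791] [[596.17820145
[... 246 characters left out ...]
555  125.808442  ] [136.63443067 155.22861413 163.40089989]
scene 683 [390.0471323  103.08686902  15.03170132] [420.09722329 136.22940264  78.50734178] [[392.63524092 105.02789683  18.59789664]
 [409.9973922  130.53811301  76.55884719]]
  cap [404.09742731 118.84836415  67.53255636] 218
scene 404 [592.71831296 248.19424126  15.01895181] [622.28607955 281.66662342  70.53071382] [[594.5694835  249.81421661  18.24512209]
 [615.46922367 275.94974338  68.9817056 ]]
  cap [607.74706844 263.86273981  64.33725896] 96
table z 0.8651223110724742
bar 1049
[567.87034147 351.270967   150.44532984] [-0.98946447 -0.14475218  0.0026226 ] [-111.11256983  169.7122797 ] [132.84143581 152.435244   166.6048029 ]
```

```bash
python3 -m pendant '[[[-0.4,0.2895,-0.391,-0.111,-65.4],[-0.4,0.2895,-0.391,-0.111,-65.4],[-0.4,0.2895,-0.391,-0.111,-65.4],[-0.4,0.2895,-0.391,-0.111,-65.4],[-0.4,0.2895,-0.391,-0.111,-65.4],[-0.4,0.2895,-0.391,-0.111,-65.4],[-0.4,0.2895,-0.391,-0.111,-65.4],[-0.4,0.2895,-0.391,-0.111,-65.4],[-0.4,0.2895,-0.391,-0.111,-65.4],[-0.4,0.2895,-0.391,-0.111,-65.4],[-0.4,0.2895,-0.391,-0.111,-65.4],[-0.4,0.2895,-0.391,-0.111,-65.4],[-0.4,0.2895,-0.391,-0.111,-65.4]]]' 25
python3 - <<'E'
from rig import vision,monitor
import cv2
s=monitor.sense();print(s['eef_pos'],s['ee_rot'],s['grip_width'],s['joints'])
b=vision.capture("scene")[0][:,:,::-1]; cv2.imwrite("pics/s1.png",b)
E
```

```text
time_s: 1.4
eef_pos: [406.5, 121.4, 120.4]
ee_rot: [-0.0, 0.995, 0.102, -0.0]
force: [-0.2, -0.0, 0.7]
grip_width: 0.7
[406.46476326 121.41324989 120.35277045] [-9.84054534e-05  9.94777110e-01  1.02070885e-01 -1.61843731e-04] 0.7004376544767518 [ 1.24520885e-02  2.27846145e-01  1.93179635e+00  2.00765470e-04
  9.82290202e-01 -1.92157308e-01]
```

View pics/s1.png

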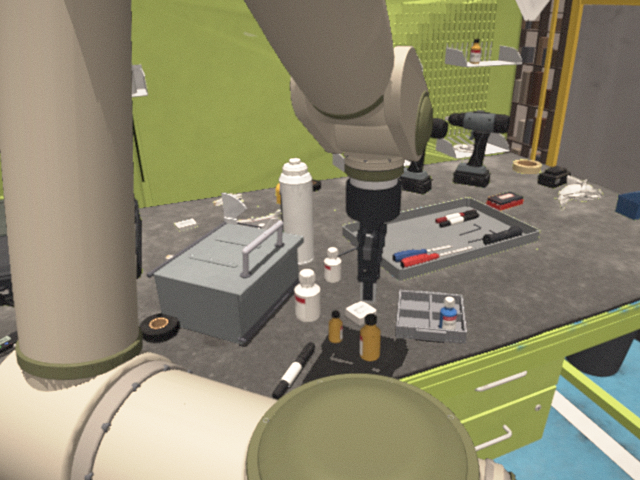

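The gripper hangs over the tall bottle (cap at about 370,320). The fingers straddle it along x, clear of the small amber bottle at 335,325.

```bash
python3 -m pendant '[[[-0.4,0,0,-0.03,0],[-0.4,0,0,-0.06,0],[-0.4,0,0,-0.085,0],[-0.4,0,0,-0.095,0],[-0.4,0,0,-0.095,0],[0.6,0,0,-0.095,0],[0.6,0,0,-0.095,0],[0.6,0,0,-0.095,0],[0.6,0,0,-0.095,0],[0.6,0,0,-0.095,0]]]' 25
```

```text
time_s: 2.45
eef_pos: [407.7, 120.8, 26.5]
ee_rot: [0.0, 0.995, 0.102, 0.001]
force: [-2.0, 1.3, 6.2]
grip_width: 0.364
```

```bash
python3 -m pendant '[[[0.6,0,0,0.01,0],[0.6,0,0,0.035,0],[0.6,0,0,0.06,0],[0.6,0.04,-0.02,0.06,0],[0.6,0.08,-0.04,0.06,0],[0.6,0.097,-0.049,0.06,0],[0.6,0.097,-0.049,0.06,0],[0.6,0.097,-0.049,0.06,0]]]' 25
python3 - <<'E'
from rig import vision,monitor
import cv2
s=monitor.sense();print(s['eef_pos'],s['force'])
b=vision.capture("scene")[0][:,:,::-1]; cv2.imwrite("pics/s2.png",cv2.resize(b[200:380,300:500],None,fx=3.3,fy=3.3,interpolation=2))
b=vision.capture("top")[0][:,:,::-1]; cv2.imwrite("pics/t2.png",cv2.resize(b[180:330,330:500],None,fx=4,fy=4,interpolation=2))
E
```

```text
time_s: 3.25
eef_pos: [503.5, 71.8, 85.7]
ee_rot: [-0.0, 0.995, 0.101, -0.0]
force: [-0.8, -0.2, -0.3]
grip_width: 0.364
[503.52088573  71.80734699  85.72542292] [-0.76289495 -0.23338299 -0.27729393]
```

View pics/s2.png

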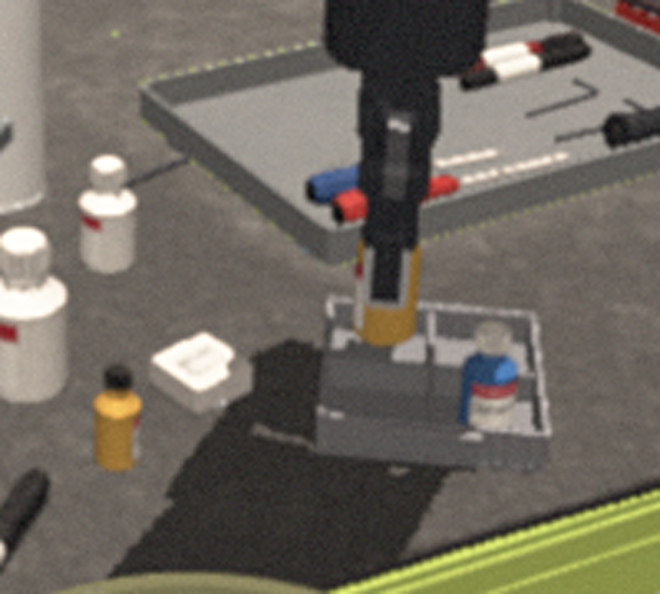

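View pics/t2.png

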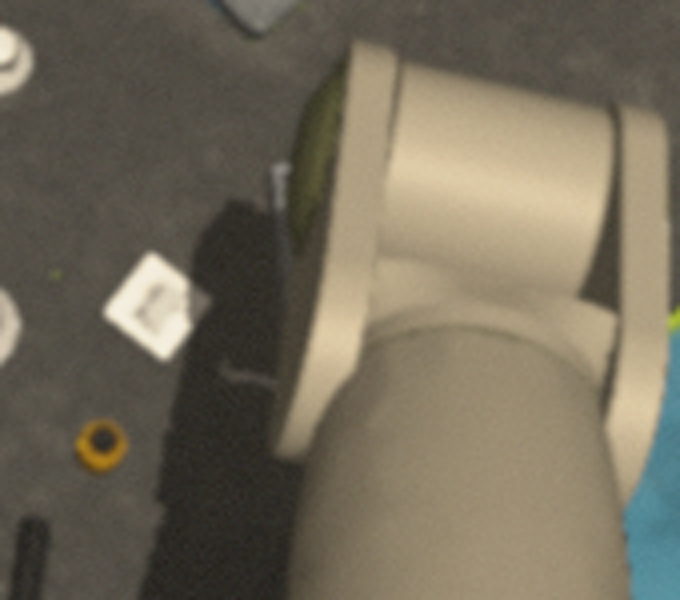

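Run:
```python
from h import *
q=lambda x,y:((x+.5)/4-.5+280,(y+.5)/4-.5+230)
c=[px2w("scene",q(*p),24)[:2] for p in ((479,241),(734,259),(746,404),(464,391))]
print(np.round(c,1),np.mean(c,0))
P=np.load("pics/scenec.npy");T=np.load("pics/topc.npy")
for A in(P,T):
    b=A.reshape(-1,3); m=(b[:,0]>450)&(b[:,0]<620)&(b[:,1]>-40)&(b[:,1]<130)&(b[:,2]>20)&(b[:,2]<27); b=b[m][:,:2].astype(np.float32)
    th=np.radians(11.7); R=np.array([[np.cos(th),np.sin(th)],[-np.sin(th),np.cos(th)]]); r=b@R.T
    lo,hi=np.percentile(r,[1,99],axis=0); print(len(b),hi-lo,R.T@((lo+hi)/2), cv2.minAreaRect(b))
```

```text
[[583.2 117.4]
 [610.2   3.2]
 [498.8 -18.2]
 [465.6  92.5]] [539.47309737  48.71803511]
935 [124.44814991 115.33480439] [537.58355167  49.14399831] ((538.7058715820312, 49.520782470703125), (128.761474609375, 116.48079681396484), 12.612993240356445)
657 [124.72964597 116.83403449] [538.00351675  49.46921063] ((537.9364013671875, 49.15440368652344), (126.46477508544922, 117.87469482421875), 11.825511932373047)
```

```bash
python3 -m pendant '[[[0.6,0.001,-0.0005,-0.025,0],[0.6,0.001,-0.0005,-0.045,0],[0.6,0.001,-0.0005,-0.052,0],[0.6,0.001,-0.0005,-0.054,0],[0.6,0.001,-0.0005,-0.054,0]]]' 25
```

```text
time_s: 3.85
eef_pos: [505.2, 71.4, 31.9]
ee_rot: [0.0, 0.995, 0.102, 0.0]
force: [-0.7, -0.7, -0.3]
grip_width: 0.36
```

Run:
```python
from rig import vision,monitor
import cv2
s=monitor.sense();print(s['eef_pos'],s['force'])
b=vision.capture("scene")[0][:,:,::-1]; cv2.imwrite("pics/s3.png",cv2.resize(b[240:360,380:490],None,fx=5,fy=5,interpolation=2))
```

```text
[505.16368729  71.38077319  31.92748594] [-0.69358129 -0.67438403 -0.34824242]
```

View pics/s3.png

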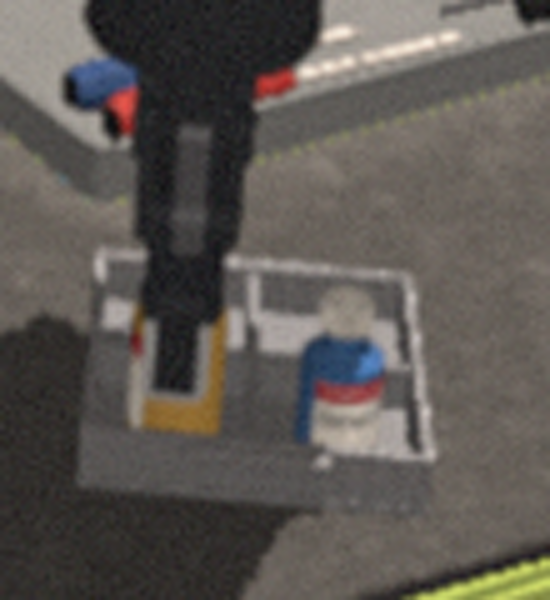

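```bash
python3 -m pendant '[[[0.6,0,0,-0.001,0],[0.6,0,0,-0.002,0],[0.6,0,0,-0.002,0]]]' 25; python3 -m pendant '[[[0.2,0,0,-0.0015,0],[0.1,0,0,-0.0015,0],[-0.05,0,0,-0.0015,0],[-0.1,0,0,-0.0015,0],[-0.1,0,0,0.02,0],[-0.1,0,0,0.06,0],[-0.1,0,0,0.1,0],[-0.1,0,0,0.1,0]]]' 25
```

```text
time_s: 4.2
eef_pos: [505.6, 71.2, 30.5]
ee_rot: [0.0, 0.995, 0.102, 0.001]
force: [-2.2, -0.1, 10.1]
grip_width: 0.36
time_s: 5.0
eef_pos: [507.4, 71.1, 134.1]
ee_rot: [0.001, 0.995, 0.102, 0.005]
force: [-0.6, -0.6, -0.8]
grip_width: 0.55
```

Run:
```python
from h import *
from scipy.optimize import least_squares
from rig import monitor
s=monitor.sense();print(s['eef_pos'],s['joints'])
for n in("scene","top"):
    b=np.load(f"pics/{n}c.npy").reshape(-1,3)
    m=(b[:,0]>600)&(b[:,0]<800)&(b[:,1]>280)&(b[:,1]<420)&(b[:,2]>60)&(b[:,2]<170); b=b[m]
    r=least_squares(lambda p:np.hypot(b[:,0]-p[0],b[:,1]-p[1])-34.5,[690,340],loss='soft_l1').x
    v=r-[611,264.8]; print(n,len(b),r,np.hypot(*v),np.degrees(np.arctan2(v[1],v[0])))
p,d=vision.capture("scene"); cv2.imwrite("pics/s4.png",cv2.resize(p[200:380,300:500,::-1],None,fx=3.3,fy=3.3,interpolation=2))
```

```text
[507.44490878  71.08679664 134.06500761] [-8.98080372e-02  3.80429696e-01  1.67430701e+00  5.20696542e-05
  1.07767729e+00 -2.93582927e-01]
scene 1427 [674.33494168 373.39924092] 125.71837561094976 59.749316453879125
top 661 [674.53586632 372.12748888] 124.72367929735861 59.37526069564024
```

View pics/s4.png

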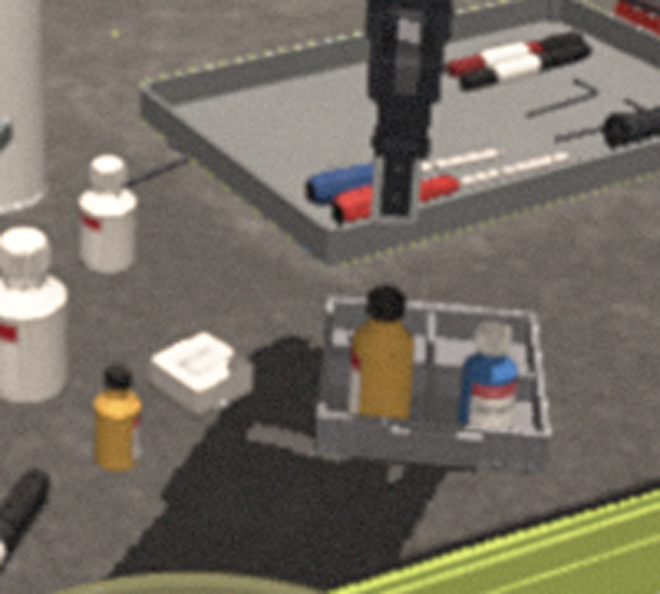

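```bash
python3 -m pendant '[[[-0.4,0.105,0.1935,-0.014,23.3],[-0.4,0.105,0.1935,-0.014,23.3],[-0.4,0.105,0.1935,-0.014,23.3],[-0.4,0.105,0.1935,-0.014,23.3],[-0.4,0.105,0.1935,-0.014,23.3],[-0.4,0.105,0.1935,-0.014,23.3],[-0.4,0.105,0.1935,-0.014,23.3],[-0.4,0.105,0.1935,-0.014,23.3],[-0.4,0.105,0.1935,-0.014,23.3]]]' 25
python3 - <<'E'
from rig import vision,monitor
import cv2
s=monitor.sense();print(s['eef_pos'],s['ee_rot'],s['grip_width'],s['joints'])
b=vision.capture("scene")[0][:,:,::-1]; cv2.imwrite("pics/s5.png",cv2.resize(b[100:360,140:500],None,fx=2,fy=2,interpolation=2))
E
```

```text
time_s: 5.95
eef_pos: [609.9, 263.7, 115.4]
ee_rot: [0.0, 0.954, 0.3, -0.0]
force: [0.3, 1.0, 1.1]
grip_width: 0.702
[609.92111813 263.67241349 115.36331165] [ 1.95467778e-05  9.53995282e-01  2.99821580e-01 -1.46413014e-04] 0.7020641067070893 [ 2.32134277e-01  7.18239545e-01  1.16996362e+00 -6.33223075e-05
  1.25367872e+00 -3.76857225e-01]
```

View pics/s5.png

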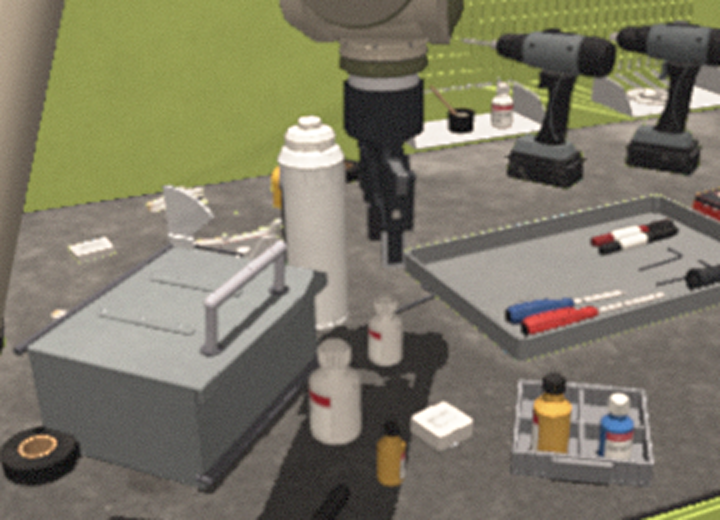

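```bash
python3 -m pendant '[[[-0.4,0.0008,0.001,-0.03,0],[-0.4,0.0008,0.001,-0.06,0],[-0.4,0.0008,0.001,-0.084,0],[-0.4,0.0008,0.001,-0.092,0],[-0.4,0.0008,0.001,-0.092,0],[0.6,0.0008,0.001,-0.092,0],[0.6,0.0008,0.001,-0.092,0],[0.6,0.0008,0.001,-0.092,0],[0.6,0.0008,0.001,-0.092,0],[0.6,0.0008,0.001,-0.092,0]]]' 25
```

```text
time_s: 7.0
eef_pos: [611.8, 265.8, 25.1]
ee_rot: [0.0, 0.954, 0.3, 0.001]
force: [-0.5, 0.4, 5.7]
grip_width: 0.384
```

```bash
python3 -m pendant '[[[0.6,0,0,0.015,0],[0.6,0,0,0.045,0],[0.6,0,0,0.07,0],[0.6,-0.005,-0.04,0.07,8],[0.6,-0.012,-0.08,0.07,16],[0.6,-0.019,-0.12,0.07,24],[0.6,-0.026,-0.16,0.07,32],[0.6,-0.033,-0.2,0.07,40],[0.6,-0.04,-0.2375,0.07,48],[0.6,-0.04,-0.2375,0.07,56],[0.6,-0.04,-0.2375,0.07,64],[0.6,-0.04,-0.2375,0.07,66.9],[0.6,-0.04,-0.2375,0.07,66.9],[0.6,-0.04,-0.2375,0.07,66.9]]]' 25
python3 - <<'E'
from rig import vision,monitor
import cv2
s=monitor.sense();print(s['eef_pos'],s['ee_rot'],s['force'],s['joints'])
b=vision.capture("scene")[0][:,:,::-1]; cv2.imwrite("pics/s6.png",cv2.resize(b[200:380,300:500],None,fx=3.3,fy=3.3,interpolation=2))
E
```

```text
time_s: 8.4
eef_pos: [571.0, 28.2, 94.0]
ee_rot: [0.0, 0.631, 0.776, 0.0]
force: [-0.4, 0.1, 0.1]
grip_width: 0.378
[570.97451023  28.22507962  93.96829981] [3.06092829e-04 6.30834012e-01 7.75917728e-01 1.88342592e-04] [-0.38835803  0.06353982  0.05616676] [-1.55483582e-01  5.51779816e-01  1.52204413e+00  2.00719772e-05
  1.06705013e+00 -1.93183058e+00]
```

View pics/s6.png

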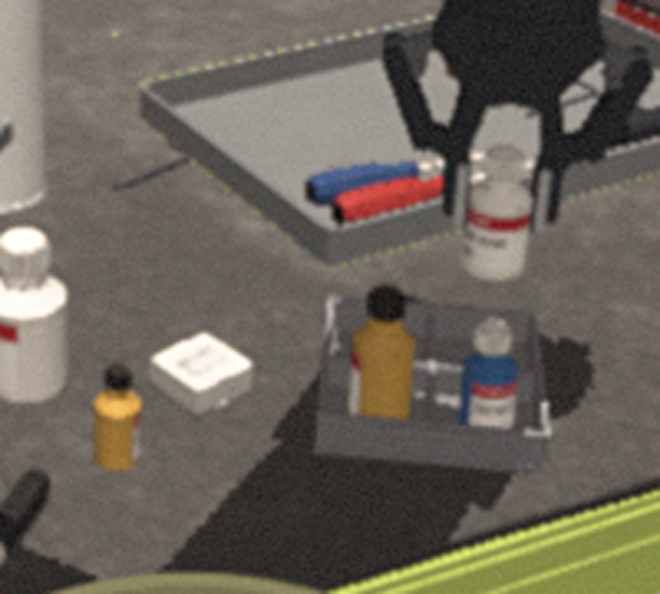

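```bash
python3 -m pendant '[[[0.6,0,-0.0005,-0.03,0],[0.6,0,-0.0005,-0.052,0],[0.6,0,-0.0005,-0.062,0],[0.6,0,-0.0005,-0.064,0],[0.6,0,-0.0005,-0.0655,0],[0.6,0,-0.0005,-0.0655,0]]]' 25
```

```text
time_s: 9.05
eef_pos: [571.4, 27.7, 29.0]
ee_rot: [0.001, 0.63, 0.776, 0.0]
force: [-0.4, 1.5, 2.7]
grip_width: 0.381
```

```bash
python3 -m pendant '[[[0.6,0,0,-0.0005,0],[0.2,0,0,-0.0005,0],[0.1,0,0,-0.0005,0],[-0.05,0,0,-0.0005,0],[-0.1,0,0,-0.0005,0],[-0.1,0,0,0.02,0],[-0.1,0,0,0.06,0],[-0.1,0,0,0.1,0],[-0.1,0,0,0.14,0],[-0.1,0,0,0.18,0],[-0.1,0,0,0.18,0]]]' 25
python3 - <<'E'
from rig import vision,monitor
import cv2
s=monitor.sense();print(s['eef_pos'],s['force'],s['joints'])
b=vision.capture("scene")[0][:,:,::-1]; cv2.imwrite("pics/s7.png",cv2.resize(b[200:380,300:500],None,fx=3.3,fy=3.3,interpolation=2))
E
```

```text
time_s: 10.15
eef_pos: [572.8, 27.4, 213.4]
ee_rot: [0.004, 0.63, 0.776, 0.003]
force: [0.1, -0.0, 0.1]
grip_width: 0.55
[572.82146557  27.39510845 213.41375526] [ 0.11355744 -0.01282672  0.08867429] [-1.56409602e-01  4.27640415e-01  1.38211009e+00 -3.79461351e-05
  1.32179821e+00 -1.93427135e+00]
```

View pics/s7.png

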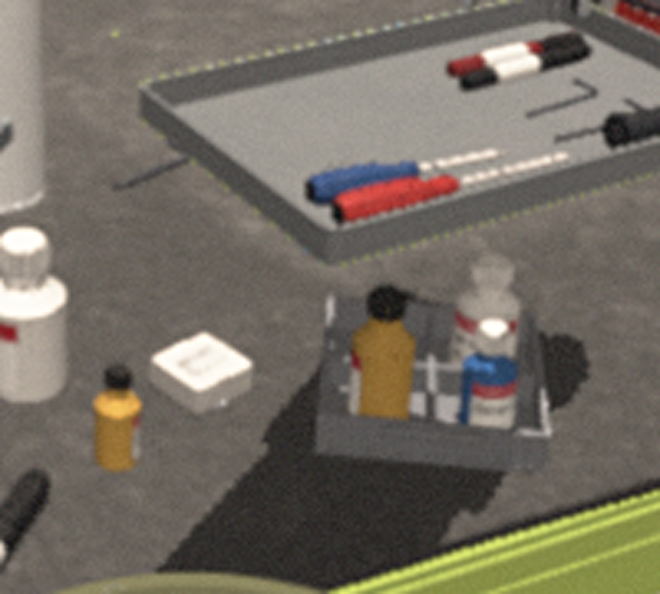

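Run:
```python
import numpy as np
for n in("scene","top"):
    b=np.load(f"pics/{n}c.npy").reshape(-1,3)
    m=(b[:,0]>385)&(b[:,0]<545)&(b[:,1]>315)&(b[:,1]<352)&(b[:,2]>144)&(b[:,2]<165); c=b[m]
    p=np.polyfit(c[:,0],c[:,1],1); print(n,len(c),np.percentile(c,[2,50,98],axis=0).round(1),p,np.polyval(p,463))
    m=(b[:,0]>360)&(b[:,0]<570)&(b[:,1]>365)&(b[:,1]<480)&(b[:,2]>90)&(b[:,2]<125); c=b[m]; print(np.linalg.lstsq(np.c_[c[:,:2]-[463,400],np.ones(len(c))],c[:,2],rcond=None)[0])
    m=(b[:,2]>97)&(b[:,2]<115)&(b[:,0]>300)&(b[:,0]<600)&(b[:,1]>290)&(b[:,1]<520); c=b[m]; print(np.percentile(c,[.5,99.5],axis=0).round(1))
```

```text
scene 354 [[399.2 326.5 145.5]
 [452.2 329.5 154.9]
 [523.1 336.6 157.9]] [-6.79451410e-03  3.33207172e+02] 330.0613120577106
[ 2.27416737e-03 -1.22530210e-03  1.06399647e+02]
[[348.3 312.4  97.5]
 [587.  494.4 112.5]]
top 469 [[401.1 326.1 150.3]
 [461.9 331.7 155.7]
 [525.1 337.8 160. ]] [-1.28934671e-02  3.37678738e+02] 331.7090626187115
[ 9.53367847e-04 -3.30912675e-03  1.06143189e+02]
[[349.6 312.3 100.1]
 [579.9 495.4 112.2]]
```

```bash
python3 -m pendant '[[[-0.2,-0.108,0.305,-0.01,-12.3],[-0.2,-0.108,0.305,-0.01,-12.3],[-0.2,-0.108,0.305,-0.01,-12.3],[-0.2,-0.108,0.305,-0.01,-12.3],[-0.2,-0.108,0.305,-0.01,-12.3],[-0.2,-0.108,0.305,-0.01,-12.3],[-0.2,-0.108,0.305,-0.01,-12.3],[-0.2,-0.108,0.305,-0.01,-12.3],[-0.2,-0.108,0.305,-0.01,-12.3],[-0.2,-0.108,0.305,-0.01,-12.3]]]' 30
python3 - <<'E'
from rig import vision,monitor
import cv2
s=monitor.sense();print(s['eef_pos'],s['ee_rot'],s['force'],s['joints'])
b=vision.capture("scene")[0][:,:,::-1]; cv2.imwrite("pics/s8.png",cv2.resize(b[100:360,140:500],None,fx=2,fy=2,interpolation=2))
b=vision.capture("top")[0][:,:,::-1]; cv2.imwrite("pics/t8.png",b[100:400,150:500])
E
```

```text
time_s: 11.2
eef_pos: [463.1, 331.7, 197.2]
ee_rot: [-0.0, 0.71, 0.704, -0.001]
force: [0.1, 0.7, -0.4]
grip_width: 0.603
[463.13909881 331.66678047 197.16510543] [-9.36657254e-05  7.10201889e-01  7.03997830e-01 -5.67873857e-04] [ 0.14090613  0.72639336 -0.39669198] [ 4.15967527e-01  4.38324816e-01  1.40953886e+00 -2.39524106e-04
  1.29485677e+00 -1.14598952e+00]
```

View pics/s8.png

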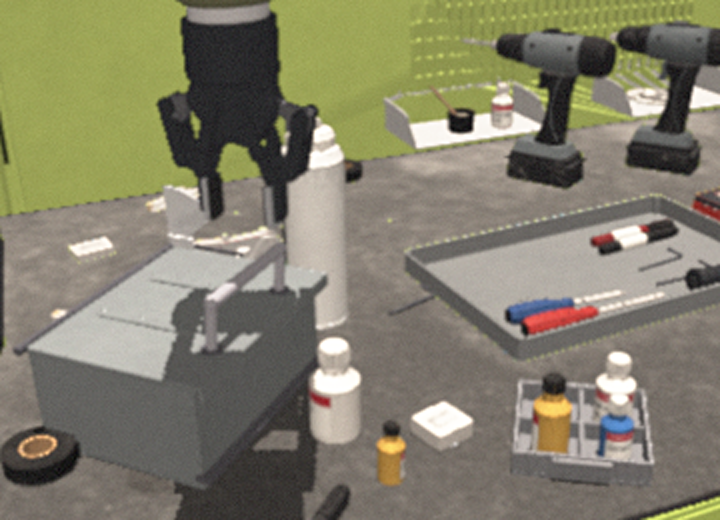

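View pics/t8.png

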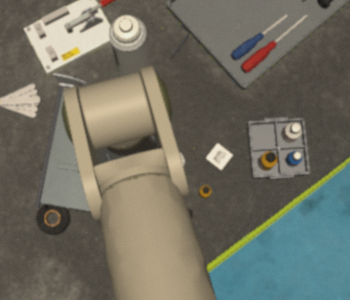

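```bash
python3 -m pendant '[[[-0.2,0,0.0006,-0.025,0],[-0.2,0,0.0006,-0.05,0],[-0.2,0,0.0006,-0.065,0],[-0.2,0,0.0006,-0.065,0],[0.3,0,0.0006,-0.065,0],[0.5,0,0.0006,-0.065,0],[0.7,0,0.0006,-0.065,0],[1,0,0.0006,-0.065,0],[1,0,0.0006,-0.065,0],[1,0,0.0006,-0.065,0],[1,0,0.0006,-0.065,0]]]' 30
```

```text
time_s: 12.4
eef_pos: [463.3, 333.2, 133.5]
ee_rot: [0.0, 0.71, 0.704, 0.001]
force: [0.7, -2.3, 6.5]
grip_width: 0.128
```

```bash
python3 -c "
import numpy as np
for t in np.arange(0,1.2001,.05):
    x=-160*np.cos(t)+46*np.sin(t); z=160*np.sin(t)+46*np.cos(t)
    print('%.2f dy %.4f dz %.4f'%(t,(x+160)/1e3,(z-46)/1e3))"
```

```text
0.00 dy 0.0000 dz 0.0000
0.05 dy 0.0025 dz 0.0079
0.10 dy 0.0054 dz 0.0157
0.15 dy 0.0087 dz 0.0234
0.20 dy 0.0123 dz 0.0309
0.25 dy 0.0164 dz 0.0382
0.30 dy 0.0207 dz 0.0452
0.35 dy 0.0255 dz 0.0521
0.40 dy 0.0305 dz 0.0587
0.45 dy 0.0359 dz 0.0650
0.50 dy 0.0416 dz 0.0711
0.55 dy 0.0476 dz 0.0768
0.60 dy 0.0539 dz 0.0823
0.65 dy 0.0605 dz 0.0874
0.70 dy 0.0673 dz 0.0923
0.75 dy 0.0743 dz 0.0967
0.80 dy 0.0815 dz 0.1008
0.85 dy 0.0890 dz 0.1046
0.90 dy 0.0966 dz 0.1079
0.95 dy 0.1043 dz 0.1109
1.00 dy 0.1123 dz 0.1135
1.05 dy 0.1203 dz 0.1157
1.10 dy 0.1284 dz 0.1175
1.15 dy 0.1366 dz 0.1188
1.20 dy 0.1449 dz 0.1198
```

```bash
python3 -m pendant '[[[1,0,0.0025,0.0079,0],[1,0,0.0054,0.0157,0],[1,0,0.0087,0.0234,0],[1,0,0.0123,0.0309,0],[1,0,0.0164,0.0382,0],[1,0,0.0207,0.0452,0],[1,0,0.0255,0.0521,0],[1,0,0.0305,0.0587,0],[1,0,0.0305,0.0587,0],[1,0,0.0305,0.0587,0]]]' 30
python3 - <<'E'
from rig import vision,monitor
import cv2
s=monitor.sense();print(s['eef_pos'],s['ee_rot'],s['force'],s['joints'])
b=vision.capture("scene")[0][:,:,::-1]; cv2.imwrite("pics/s9.png",cv2.resize(b[60:340,100:400],None,fx=2,fy=2,interpolation=2))
E
```

```text
time_s: 13.4
eef_pos: [463.5, 362.0, 192.2]
ee_rot: [0.002, 0.71, 0.704, -0.001]
force: [1.6, -12.9, 6.7]
grip_width: 0.125
[463.54315885 362.0194724  192.24326447] [ 0.0018511   0.70993573  0.70426337 -0.00096302] [  1.6087419  -12.93392284   6.66808171] [ 0.46581253  0.48288594  1.35485792 -0.00426754  1.304533   -1.09583751]
```

View pics/s9.png

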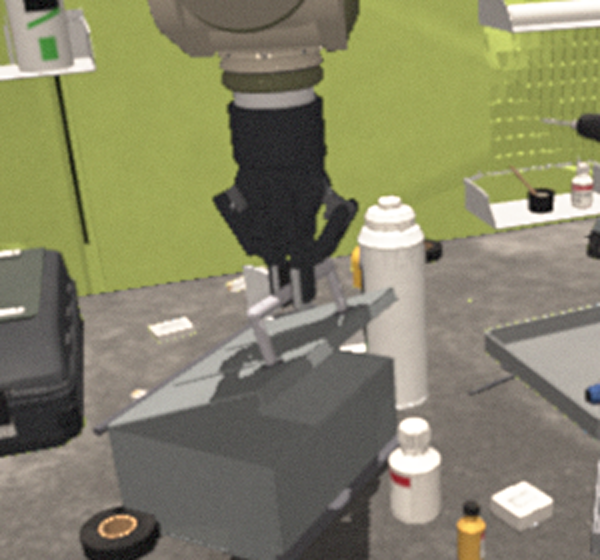

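```bash
python3 -m pendant '[[[1,0,0.004,0.0063,0],[1,0,0.0096,0.0124,0],[1,0,0.0156,0.0181,0],[1,0,0.0219,0.0236,0],[1,0,0.0285,0.0287,0],[1,0.0005,0.0353,0.0336,0],[1,0.0005,0.0423,0.038,0],[1,0.0005,0.0495,0.0421,0],[1,0.0005,0.0495,0.0421,0],[1,0.0005,0.0495,0.0421,0]]]' 30
python3 - <<'E'
from rig import vision,monitor
import cv2,numpy as np
from h import cloud
s=monitor.sense();print(s['eef_pos'],s['ee_rot'],s['force'],s['joints'])
b,d=vision.capture("scene"); b=b[:,:,::-1]; cv2.imwrite("pics/s10.png",cv2.resize(b[60:340,100:400],None,fx=2,fy=2,interpolation=2))
np.save("pics/s10.npy",cloud("scene",d)); p,d=vision.capture("top"); np.save("pics/t10.npy",cloud("top",d)); cv2.imwrite("pics/t10.png",p[100:400,150:500,::-1])
E
```

```text
time_s: 14.45
eef_pos: [464.2, 412.5, 235.3]
ee_rot: [0.001, 0.71, 0.704, 0.001]
force: [1.3, -8.5, 9.5]
grip_width: 0.128
[464.17389507 412.51485882 235.34630034] [1.49616550e-03 7.09957191e-01 7.04242943e-01 6.52857150e-04] [ 1.26402302 -8.45085728  9.48968527] [ 0.53923104  0.5264013   1.17423213 -0.00261466  1.43897457 -1.02314299]
```

View pics/s10.png

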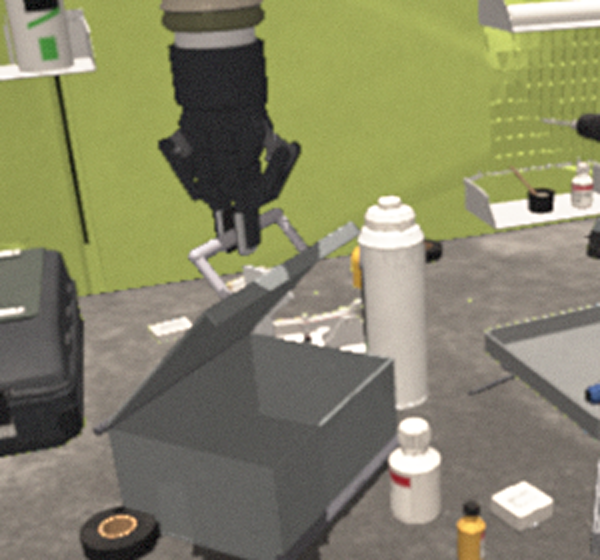

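```bash
cat > ang.py <<'E'
import numpy as np,sys
def ang(f,xr=(360,570)):
    b=np.load(f).reshape(-1,3)
    h=(492.8,105)
    y=h[0]-b[:,1]; z=b[:,2]-h[1]
    r=np.hypot(y,z); a=np.arctan2(z,y)
    m=(b[:,0]>xr[0])&(b[:,0]<xr[1])&(r>60)&(r<182)&(a>.3)&(a<1.5)
    hst,e=np.histogram(a[m],60); k=e[hst.argmax()]
    m2=m&(abs(a-k)<.08); y,z=y[m2],z[m2]
    c=np.c_[y,z]; mu=c.mean(0); v=np.linalg.svd(c-mu,full_matrices=False)[2][0]
    print(f,m2.sum(),"mode",k,"mean",np.median(a[m2]),"line",np.arctan(v[1]/v[0]))
for f in sys.argv[1:]: ang(f)
E
python3 ang.py pics/s10.npy pics/t10.npy
```

```text
pics/s10.npy 1226 mode 0.7504647013960593 mean 0.7549596339371545 line 0.7462659848168351
pics/t10.npy 538 mode 0.7808360489751855 mean 0.7782204276547102 line 0.6973968441178606
```

View pics/t10.png

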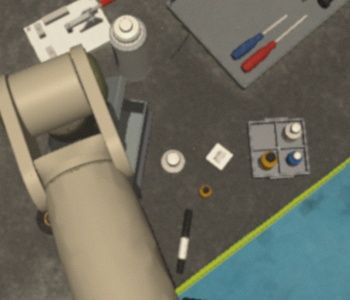

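```bash
python3 -m pendant '[[[1,0,0.007,0.005,0],[1,0,0.0145,0.0086,0],[1,0,0.0222,0.0116,0],[1,0,0.0302,0.0142,0],[1,0,0.0342,0.0154,0],[1,0,0.0382,0.0164,0],[1,0,0.0422,0.0174,0],[1,0,0.0463,0.0182,0],[1,0,0.0504,0.019,0],[1,0,0.0545,0.0195,0],[1,0,0.0545,0.0195,0]]]' 30
python3 - <<'E'
from rig import vision,monitor
import cv2,numpy as np
from h import cloud
s=monitor.sense();print(s['eef_pos'],s['ee_rot'],s['force'],s['joints'])
y,z=s['eef_pos'][1]-493,s['eef_pos'][2]+18.7-105
print("theta",np.arctan2(46,-160)-np.arctan2(z,y),np.hypot(y,z))
b,d=vision.capture("scene"); b=b[:,:,::-1]; cv2.imwrite("pics/s11.png",cv2.resize(b[60:340,100:400],None,fx=2,fy=2,interpolation=2))
np.save("pics/s11.npy",cloud("scene",d)); p,d=vision.capture("top"); np.save("pics/t11.npy",cloud("top",d));
E
python3 ang.py pics/s11.npy pics/t11.npy
```

```text
time_s: 15.65
eef_pos: [464.3, 468.1, 253.8]
ee_rot: [0.001, 0.71, 0.704, 0.001]
force: [4.9, -1.7, 3.8]
grip_width: 0.121
[464.34822067 468.13168267 253.76803221] [0.0008119  0.70990317 0.70429749 0.00137033] [ 4.94989592 -1.71038027  3.77952869] [ 6.12595509e-01  6.12242131e-01  9.89832775e-01 -1.14084803e-03
  1.53654321e+00 -9.50235775e-01]
theta 1.1434278759053855 169.30438570694605
pics/s11.npy 3395 mode 1.115885183781453 mean 1.1181592481697575 line 1.112048412850728
pics/t11.npy 867 mode 1.1352017306805884 mean 1.1349071539485582 line 1.0497870881571583
```

View pics/s11.png

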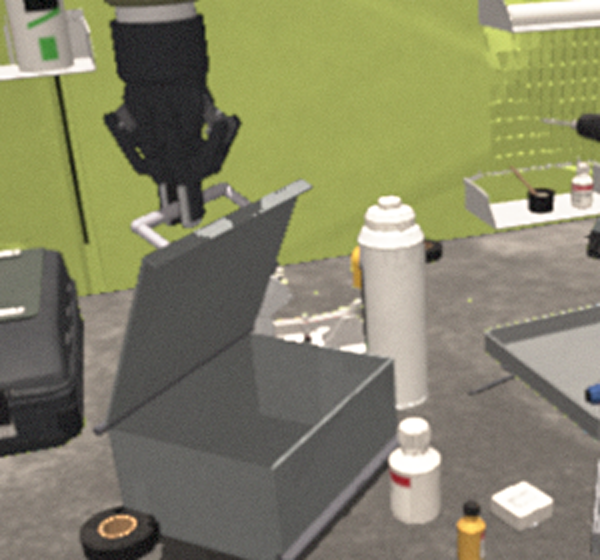

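```bash
python3 -m pendant '[[[1,0,0.003,0.0003,0],[1,0,0.006,0.0005,0],[1,0,0.006,0.0005,0],[1,0,0.006,0.0005,0]]]' 30
python3 - <<'E'
from rig import vision,monitor
import numpy as np
from h import cloud
s=monitor.sense()
y,z=s['eef_pos'][1]-493,s['eef_pos'][2]+18.7-105
print("theta",np.arctan2(46,-160)-np.arctan2(z,y),np.hypot(y,z))
b,d=vision.capture("scene");np.save("pics/s12.npy",cloud("scene",d)); p,d=vision.capture("top"); np.save("pics/t12.npy",cloud("top",d));
E
python3 ang.py pics/s12.npy pics/t12.npy
```

```text
time_s: 16.15
eef_pos: [464.4, 474.0, 254.2]
ee_rot: [0.001, 0.71, 0.704, 0.002]
force: [6.7, -0.8, 3.0]
grip_width: 0.126
theta 1.178291810547587 168.9928230509099
pics/s12.npy 3548 mode 1.153328758042547 mean 1.1540771070540012 line 1.1517004131668913
pics/t12.npy 805 mode 1.1773833320266602 mean 1.1719702605421385 line 1.093013208691198
```

```bash
python3 -m pendant '[[[1,0,-0.0046,-0.0006,0],[1,0.0005,-0.0087,-0.0012,0],[1,0.0008,-0.0128,-0.0019,0],[1,0.0008,-0.0168,-0.0028,0],[1,0.0008,-0.0209,-0.0037,0],[1,0.0008,-0.0249,-0.0048,0],[1,0.0008,-0.0289,-0.0059,0],[1,0.0008,-0.0329,-0.0072,0],[1,0.0008,-0.0369,-0.0085,0],[1,0.0008,-0.0408,-0.01,0],[1,0.0008,-0.0446,-0.0115,0],[1,0.0008,-0.0492,-0.0134,0],[1,0.0008,-0.0522,-0.0148,0],[1,0.0008,-0.0522,-0.0148,0],[1,0.0008,-0.0522,-0.0148,0],[1,0.0008,-0.0522,-0.0148,0],[1,0.0008,-0.0522,-0.0148,0]]]' 30
python3 - <<'E'
from rig import vision,monitor
import numpy as np,cv2
from h import cloud
s=monitor.sense(); print(s['force'],s['dq'])
y,z=s['eef_pos'][1]-493,s['eef_pos'][2]+18.7-105
print("theta",np.arctan2(46,-160)-np.arctan2(z,y),np.hypot(y,z))
b,d=vision.capture("scene");np.save("pics/s13.npy",cloud("scene",d)); p,d=vision.capture("top"); np.save("pics/t13.npy",cloud("top",d)); 
cv2.imwrite("pics/s13.png",cv2.resize(b[60:380,100:500,::-1],None,fx=1.8,fy=1.8,interpolation=2)); cv2.imwrite("pics/t13.png",cv2.resize(p[170:380,290:480,::-1],None,fx=2.8,fy=2.8,interpolation=2))
E
python3 ang.py pics/s13.npy pics/t13.npy
```

```text
time_s: 17.95
eef_pos: [463.8, 421.7, 238.8]
ee_rot: [-0.0, 0.71, 0.705, -0.0]
force: [-4.9, 0.3, 0.7]
grip_width: 0.127
[-4.86515785  0.28564478  0.74788474] [-0.00192776  0.00025347  0.00045835  0.00015031 -0.00033994  0.0020823 ]
theta 0.8533014071768088 168.31386916404676
pics/s13.npy 1609 mode 0.8157185566702099 mean 0.8190371343382081 line 0.8074485838900888
pics/t13.npy 604 mode 0.8438969161284051 mean 0.8425689018723497 line 0.6773828128969422
```

View pics/s13.png

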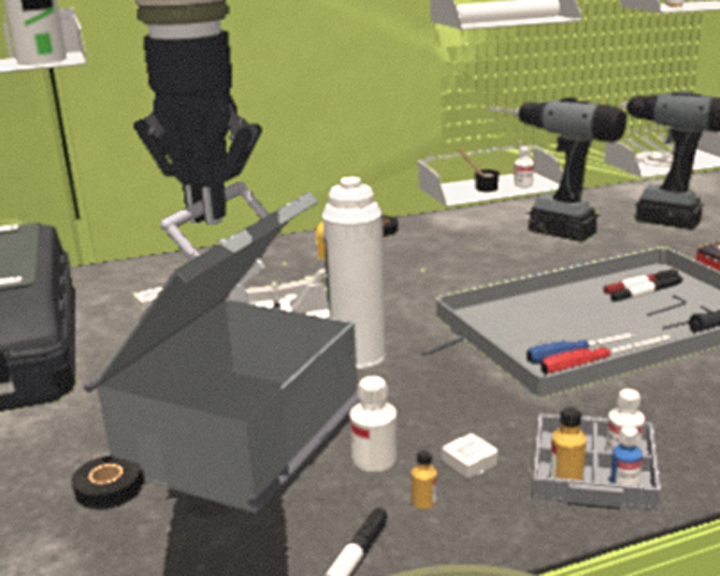

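View pics/t13.png

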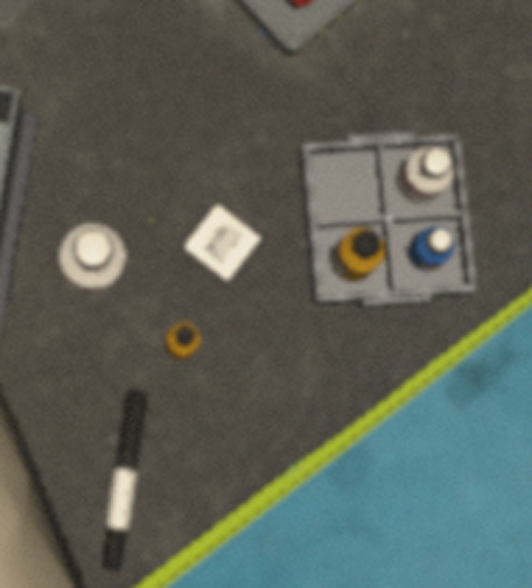

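All three bottles stand upright in separate cells. In the top crop the amber bottle is at about (362,250), the white one at (430,168) and the blue one at (433,245). The cover is held at about 0.82–0.85 rad and still. I'll hold it briefly once more, then hand in.

```bash
python3 -m pendant '[[[1,0,0,0,0],[1,0,0,0,0],[1,0,0,0,0],[1,0,0,0,0],[1,0,0,0,0]]]' 30 && python3 -c "
from rig import order
print(order.finish_job())"
```

```text
time_s: 18.55
eef_pos: [463.8, 421.7, 238.8]
ee_rot: [-0.0, 0.71, 0.704, -0.0]
force: [-5.1, -0.6, 1.2]
grip_width: 0.125
the job is handed in; nothing more can be done
None
```

Both bottles are in the crate and the cover is held just below its balance point. I handed the job in at 18.6 s.

- **Bottles:** The larger amber bottle and the smaller white bottle stand upright in separate empty cells. In the last pictures the crate and the stored bottle showed no visible shift. I did not re-measure their positions.
- **Cover:** I gripped it by the bar, raised it to about 1.15–1.18 rad, and eased it back. It is held still with a 30 N grip, and the reading did not change over the last 0.5 s.
- **Final angle:** The arm position gave 0.85 rad. The depth images gave 0.82 rad from the scene camera and 0.84 rad from the top camera. All three lie inside the 0.68–0.95 window.
- **Checks that disagreed:** A straight-line fit to the top camera's depth read lower (0.68 rad at the end, 1.09 at the peak). I set it aside because that camera saw only part of the cover past the arm. I could not read the pointer on the quadrant plate because it was hidden.
- **Bystanders:** The arm touched none of the bystanders. The aerosol can, marker and block look unmoved.
- **Forces:** The largest force reading after any move was about 13 N in one direction, while the cover was being raised. At the end a sideways force of about 5 N remained along the bar.

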